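# Click the suction pipe onto the sanding-dust nozzle

### The arm

A 7-joint arm with a two-finger parallel gripper is mounted at the origin on the work surface. World frame = base frame: x ahead of the robot, y to its left, z up, the work surface at z = 0. Lengths are in m, angles in rad, forces in N, time in s.
With the tool pointing down it reaches from about 0.4 to 0.9 m from the base axis. Payload 5.5 kg.
Tool frame: the origin (TCP) lies midway between the tips of the shut fingers; the grasp point (between the pads) lies 19 mm behind it (manip.grip_depth is the distance from the TCP to the grasp point, in m); z points along the fingers, x is the direction in which the jaws open and shut, and the axes are right-handed (so a half turn about z gives the same grasp; the last joint's range is limited). The gripper opens to 92 mm and grips with 3 to 60 N. Pads are 19 mm wide; open, the fingers measure 130 mm over their backs; the gripper's body (75 mm by 190 mm) begins 47 mm behind the grasp point.
Start: joints at [1.469, 0.501, -0.427, 1.55, 0.221, 1.138, -0.21], TCP at [0.232, -0.607, 0.194] pointing down, gripper open.
Joint ranges: [-2.88, 2.88], [-0.31, 2.03], [-1.54, 1.56], [0.2, 2.42], [-1.41, 4.55], [0.19, 2.02], [-2.57, 2.57]. Speed limits (rad/s): [2.57, 2.57, 3.14, 3.14, 3.14, 3.14, 3.14].

### API

Orientations are given as a unit quaternion [x, y, z, w].
In Python, from bench import manip, effector, viewer gives the robot as it stands. Calls block until the motion is done:
- manip.move_pose(position, orientation): joint-space move of the TCP to a pose.
- manip.servo_line(position, ori=None, vel=0.15): straight line of the TCP; ori=None keeps the orientation; vel is the mean speed in m/s.
- manip.movej(angles): joint-space move.
- effector.open_jaws() and effector.close(f_grip=None): open the fingers fully, or close them until they stop; f_grip is the grip in N (None keeps the last).
- manip.sleep(seconds).
- manip.solve_ik(position, orientation): joint angles nearest the present ones, or None.
- viewer.get_image(name): name is "scene" or "top"; returns the picture (480x640x3 uint8, red, green, blue); there is no depth.
- viewer.get_calibration(name): a dict with "vfov" (degrees; the focal length in pixels is half the picture's height over the tangent of half this angle, whatever the lens; pixels are square), "cx", "cy" (the principal point, pixels), "dist_coeffs" ([k1, k2, p1, p2, k3] as OpenCV has them; the pictures are not rectified), "eye" and "attitude" of the camera in the world. Camera axes: x right, y down, z forward; pixel columns grow to the right and rows downward; lengths in m; the calibration is good to about 2 mm. A picture is of the moment at which its call begins. get_calibration takes no time and is no camera call.
A pose or a line that the arm cannot do raises manip.PlanningError and nothing moves.
- manip.hand_in(): hands the job in, once; it reports no verdict.
Readings, each from a call of its own:
- manip.current_clock(): time.
- manip.current_q(): joint angles.
- manip.current_joint_velocities(): joint speeds.
- manip.current_tau(): joint torques, N m.
- manip.current_tool_pos(): TCP position.
- manip.current_tcp_rot(): TCP orientation.
- manip.current_force(): force on the tool from outside, world axes, zero at the start.
- manip.current_wrist_torque(): the same for the moment, N m.
- manip.current_finger_gap(): finger opening in m.
Only numpy, scipy, OpenCV 4.12 (cv2) and the standard library are available. Lean on these libraries where they do the work, as an engineer would, in place of code of your own. Each camera call takes 0.05 s, during which the arm holds its last target.

### The job

Take the tall steel pipe, the one with a lug at its rim, and slide it bell end down over the upright neck of the suction nozzle, turned so that its hole comes over the spring button. Push it fully home, until the button has popped out through the hole, and let go of it. Leave the short pipe without a lug standing where it is.

Things in the scene. Friction and masses are not known exactly. Their poses are not given: they have to be found in the camera images.
- pipe_mid (a point): Centre of the loose, standing tall steel pipe: 130 mm tall, open ends, 46 mm outside, 40 mm bore, 0.25 kg; lowest 14 mm flare to a bell mouth (54 mm inside, 61 outside). z up its axis; x points to the side with the button hole (20 mm wide, 18 high, centre 30 mm above the lower end) and with a flat lug (14 x 5 mm) at the upper rim, out to 38 mm from the axis. Grip high, across its y.
- neck (a point): On the neck's axis, at the top of the round shoulder (68 mm wide, 30 mm above the cart top) where the pipe's lower end rests when home. Nozzle: fixed flat plastic foot, 88 x 224 mm, 25 high. Neck: upright dark steel stub, 36 mm in diameter, 85 mm high from here, the last 20 mm tapered to 16 mm. z up; x points to the side where the spring button sticks out, 30 mm above this point.
- button (a joint): Round-nosed steel spring pin, 10 mm across, sticking out 7.5 mm from the neck. 0 = fully out, to 0.009 m = pressed in; spring 4 N at 0, 7.5 N at 6 mm. The bell mouth presses it in as the pipe is pushed down (5 to 15 N on the pipe); it springs back out through the hole as the pipe comes home with its hole within about 12 degrees of it.
- coupling_mid (a point): Centre (half-way up) of the short steel pipe, not the one wanted: 80 mm tall, 46 mm outside, 61 mm bell mouth, but with neither hole nor lug. It stands loose and upright on the cart top, z up.
Not all that is in view belongs to the job. What is shaped like the part that bears neck but green is not meant.

How it is judged:
By the outcome, as a careful person would: the job done as asked, in the order asked, and still so for the second after the job is handed in, with the robot touching nothing.
It also fails if it takes over 43 s, if anything falls off the work surface, if the arm or the gripper's body presses on something with over 40 N, if the wrist force passes 120 N, or if a joint passes its speed limit or range.

## Working session

There is one attempt and no reset: what is moved stays moved. The work goes in short steps, each a Python script; the robot and the scene stay as the last script left them, time stands still between calls to the robot, and variables do not carry over. Pictures are saved under pics/ and viewed, and the job is handed in when it is done.

```bash
mkdir -p pics; python3 - <<'E'
from bench import manip, effector, viewer
import cv2
for n in ["scene","top"]:
    im=viewer.get_image(n); cv2.imwrite(f"pics/{n}0.png",im[:,:,::-1]); print(n,viewer.get_calibration(n))
print(manip.current_clock(),manip.current_tcp_rot(),manip.current_tool_pos(),manip.grip_depth)
E
```

```text
scene {'vfov': 48.18624708733508, 'cx': 322.1681116472364, 'cy': 243.53297614504498, 'dist_coeffs': array([-0.0654874,  0.       ,  0.       ,  0.       ,  0.       ]), 'eye': array([0.79591305, 0.54742857, 0.57805094]), 'attitude': array([ 0.28675161,  0.86007796, -0.40337028, -0.12382181])}
top {'vfov': 47.133689137619996, 'cx': 318.44782919796717, 'cy': 226.76215734099029, 'dist_coeffs': array([-0.07930626,  0.        ,  0.        ,  0.        ,  0.        ]), 'eye': array([0.26707656, 0.05821912, 0.95245705]), 'attitude': array([ 0.71263683, -0.69453664,  0.06665592, -0.07296979])}
0.1 [ 8.23673498e-01 -5.67063674e-01 -7.04751220e-04 -5.10995136e-04] [ 0.23163518 -0.60658906  0.19278583] 0.0188
```

View pics/scene0.png

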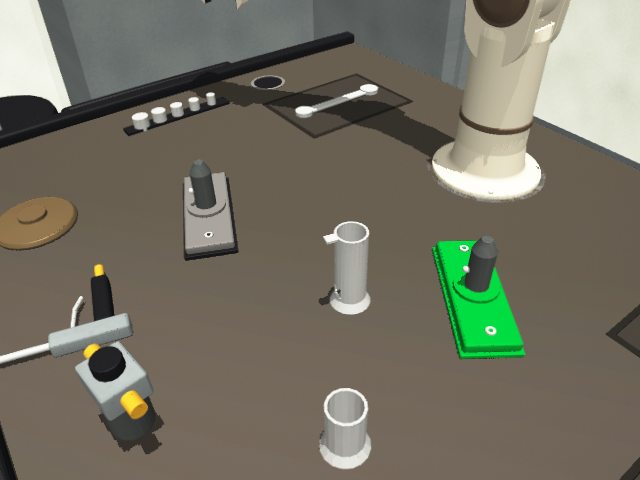

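View pics/top0.png

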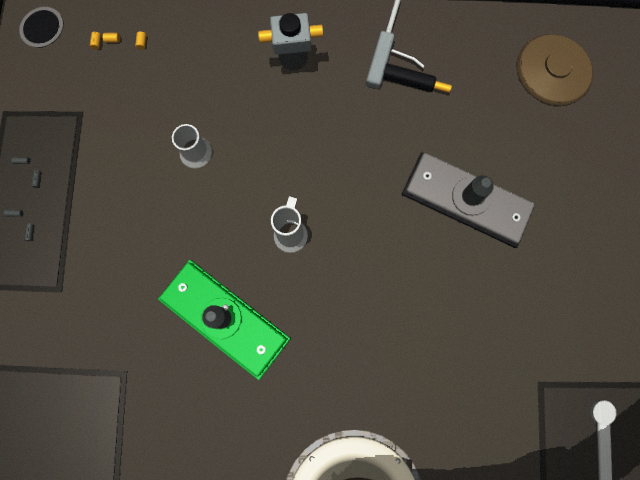

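The scene view shows the tall pipe with its lug (351,265), the short pipe (346,430), the grey nozzle (207,205) and the green decoy (480,290). The top view shows them at about (288,228), (190,146), (475,193) and (220,317). Next I'll enlarge them.

```bash
python3 - <<'E'
import cv2,numpy as np
t=cv2.imread("pics/top0.png");s=cv2.imread("pics/scene0.png")
def c(im,x,y,w,h,k): return cv2.resize(im[y:y+h,x:x+w],None,fx=k,fy=k,interpolation=cv2.INTER_CUBIC)
A=np.hstack([c(t,255,185,66,75,6),c(t,440,160,66,75,6)])
B=np.hstack([c(s,315,215,66,100,6),c(s,172,150,66,100,6)])
cv2.imwrite("pics/ct.png",A);cv2.imwrite("pics/cs.png",B)
E
cat > h.py <<'E'
import numpy as np,cv2
from scipy.spatial.transform import Rotation as R
from bench import manip, effector, viewer
def cam(n):
    c=viewer.get_calibration(n);f=240/np.tan(np.radians(c['vfov']/2))
    return np.array([[f,0,c['cx']],[0,f,c['cy']],[0,0,1]]),c['dist_coeffs'],np.array(c['eye']),R.from_quat(c['attitude']).as_matrix()
def proj(n,P):
    K,d,e,A=cam(n); r=A.T
    return cv2.projectPoints(np.atleast_2d(np.array(P,float)),cv2.Rodrigues(r)[0],-r@e,K,d)[0][:,0]
def ray(n,uv,z):
    K,d,e,A=cam(n); p=cv2.undistortPoints(np.array([[uv]],float),K,d)[0,0]
    v=A@np.array([p[0],p[1],1]); return e+v*(z-e[2])/v[2]
E
python3 -c "
from h import *
print(proj('scene',[[0,0,0]]),proj('top',[[0,0,0]]))
for n,u in [('top',(475,195)),('scene',(206,210))]: print('neck',ray(n,u,.03))
for n,u in [('top',(291,236)),('scene',(350,299))]: print('pipe',ray(n,u,0))
for n,u in [('top',(286,220)),('scene',(351,233))]: print('pipetop',ray(n,u,.13))
for n,u in [('top',(195,153)),('scene',(346,446))]: print('coup',ray(n,u,0))
"
```

```text
[[485.20875996 168.52691706]] [[353.43700298 502.23518996]]
neck [ 0.51495204 -0.20167263  0.03      ]
neck [ 0.52356169 -0.1780547   0.03      ]
pipe [0.44003647 0.11717877 0.        ]
pipe [0.44028467 0.11684401 0.        ]
pipetop [0.44109441 0.1176809  0.13      ]
pipetop [0.44360183 0.11993633 0.13      ]
coup [0.5895993  0.29844674 0.        ]
coup [0.59177747 0.29922736 0.        ]
```

View pics/ct.png

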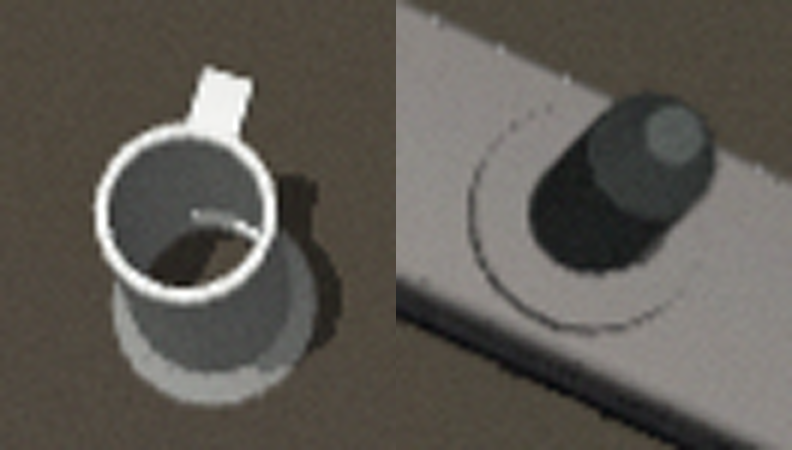

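View pics/cs.png

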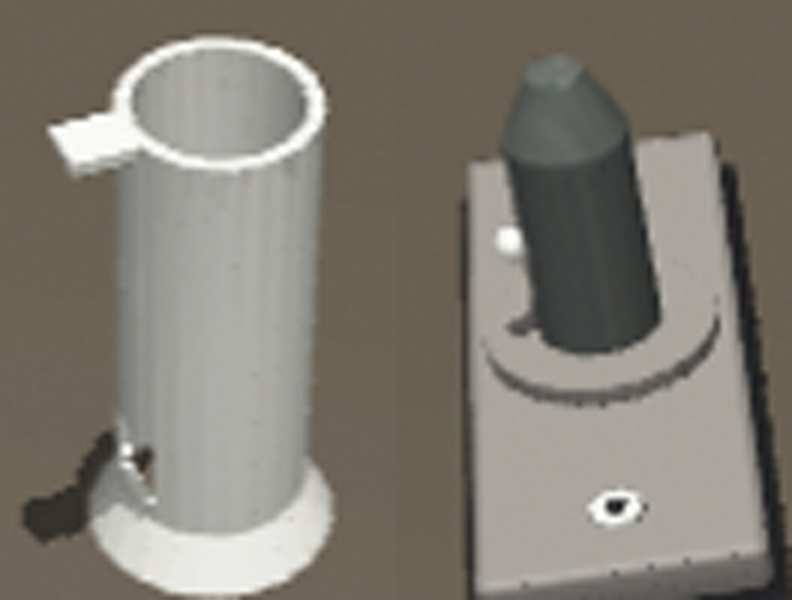

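```bash
cat > fit.py <<'E'
from h import *
from scipy.optimize import least_squares
def tp(x,y,ox,oy): return ((x+.5)/6-.5+ox,(y+.5)/6-.5+oy)
def fit(obs,x0):
    # obs: cam, uv, local (r along x, z)
    def f(p):
        c,s=np.cos(p[2]),np.sin(p[2]); out=[]
        for n,uv,(r,z) in obs: out.append(proj(n,[[p[0]+r*c,p[1]+r*s,z]])[0]-uv)
        return np.ravel(out)
    o=least_squares(f,x0); return o.x,f(o.x).round(1).reshape(-1,2)
if __name__=="__main__":
    T=lambda x,y:tp(x,y,255,185); S=lambda x,y:tp(x,y,315,215)
    p,e=fit([('top',T(187,212),(0,.13)),('scene',S(219,104),(0,.13)),('top',T(230,74),(.038,.13)),('scene',S(60,147),(.038,.13)),('top',T(216,302),(0,0)),('scene',S(212,510),(0,0))],[.44,.117,0])
    print('pipe',p.round(4),np.degrees(p[2]));print(e.tolist())
    T=lambda x,y:tp(x-396,y,440,160); S=lambda x,y:tp(x-396,y,172,150)
    for y0 in range(0,7):
        q,e=fit([('top',T(675,134),(0,.115)),('scene',S(556,72),(0,.115)),('top',T(592,209),(0,.03)),('scene',S(600,325),(0,.03)),('scene',S(508,241),(.0225,.06))],[.51,-.2,y0])
        print('neck',q.round(4),np.degrees(q[2])%360,abs(e).sum());
        if y0==2: print(e.tolist())
    def draw(n,p,items,k,crop,fn):
        im=cv2.imread(f'pics/{n}0.png'); x,y,w,h=crop
        im=cv2.resize(im[y:y+h,x:x+w],None,fx=k,fy=k,interpolation=cv2.INTER_CUBIC)
        a=np.linspace(0,2*np.pi,60)
        for r,z in items:
            u=proj(n,np.c_[p[0]+r*np.cos(a),p[1]+r*np.sin(a),0*a+z]); u=((u+.5-[x,y])*k-.5).astype(int)
            cv2.polylines(im,[u.reshape(-1,1,2)],True,(0,0,255),1)
        u=proj(n,[[p[0]+r*np.cos(p[2]),p[1]+r*np.sin(p[2]),z] for r,z in (([.018,.06],[.0255,.06]) if len(items)==4 else ([.023,.13],[.038,.13]))])
        for v in u: cv2.circle(im,tuple(((v+.5-[x,y])*k).astype(int)),3,(255,0,0),-1)
        return im
    ni=[(.034,.03),(.018,.03),(.018,.095),(.008,.115)]; pi=[(.0305,0),(.023,.13),(.02,.13)]
    A=np.hstack([draw('top',p,pi,6,(255,185,66,95),0),draw('top',q,ni,6,(440,160,66,95),0)])
    B=np.hstack([draw('scene',p,pi,6,(315,215,66,98),0),draw('scene',q,ni,6,(172,150,66,98),0)])
    cv2.imwrite('pics/o1.png',A);cv2.imwrite('pics/o2.png',B)
E
python3 fit.py
```

```text
pipe [ 0.4416  0.118  -0.2546] -14.586972986302527
[[0.1, -0.2], [0.2, -0.2], [0.0, -0.4], [0.2, -0.3], [-0.0, 0.2], [-0.1, 0.2]]
neck [ 0.5147 -0.1963 -0.5934] 326.0012067271967 2.7
neck [ 0.5147 -0.1963 -0.5934] 326.00119176371646 2.7
neck [ 0.5147 -0.1963 -0.5934] 326.00120061442453 2.7
[[0.0, -0.4], [-0.4, 0.1], [-0.3, 0.6], [0.2, -0.5], [-0.2, -0.0]]
neck [ 0.5147 -0.1963  5.6898] 326.0011785182343 2.7
neck [ 0.5147 -0.1963  5.6898] 326.00117501682405 2.7
neck [ 0.5147 -0.1963  5.6898] 326.0011879695017 2.7
neck [ 0.5147 -0.1963  5.6898] 326.0011930022741 2.7
```

View pics/o1.png

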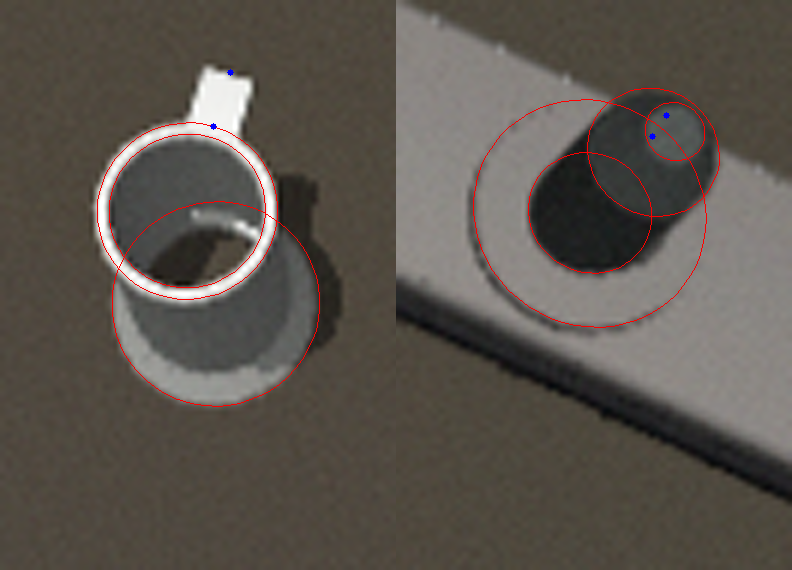

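View pics/o2.png

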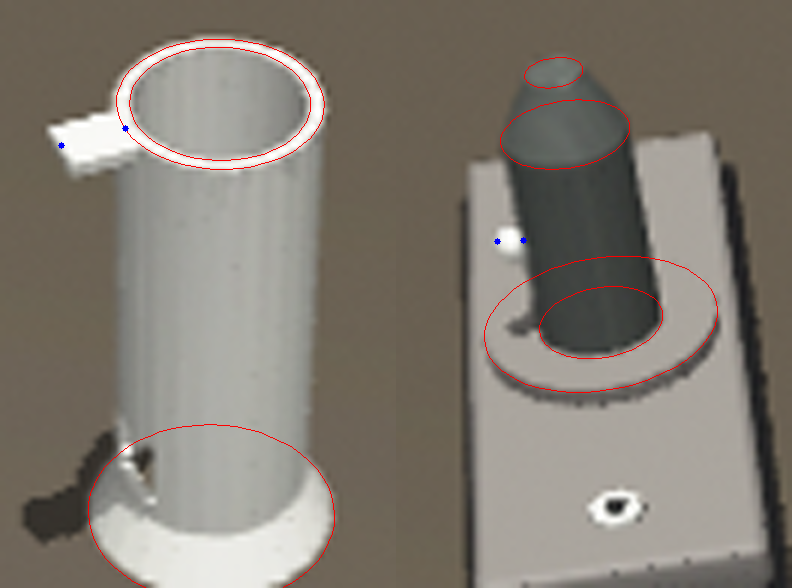

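```bash
python3 - <<'E'
from h import *
def yaw(a,b): d=ray('top',b,.025)-ray('top',a,.025); return np.degrees(np.arctan2(d[1],d[0])),np.linalg.norm(d)
print(yaw((516.5,217),(427.5,175.5)), ray('top',(516.5,217),.025),ray('top',(427.5,175.5),.025))
d=ray('scene',(608/6-66+172,507/6+150),.025);print(d)
for y in (-40,-34,-28,-24,-20,-15):
    a=np.radians(y);print(y,proj('scene',[[.5147+.0225*np.cos(a),-.1963+.0225*np.sin(a),.06]]))
# ik checks
print(manip.current_q())
E
python3 - <<'E'
import cv2,numpy as np
s=cv2.imread("pics/scene0.png")
cv2.imwrite("pics/b.png",cv2.resize(s[175:215,180:230],None,fx=14,fy=14,interpolation=cv2.INTER_NEAREST))
E
```

```text
(np.float64(65.48315461840416), np.float64(0.17026203027539963)) [ 0.47877934 -0.27497409  0.025     ] [ 0.5494314 -0.120063   0.025    ]
[ 0.55052898 -0.12176434  0.025     ]
-40 [[190.37338602 188.91989545]]
-34 [[190.10076339 189.69257338]]
-28 [[189.96974823 190.46227613]]
-24 [[189.96226156 190.96956315]]
-20 [[190.01903957 191.46923779]]
-15 [[190.18030525 192.07932782]]
[ 1.46915446  0.50174584 -0.42680846  1.55134918  0.22081967  1.13829577
 -0.21027733]
```

View pics/b.png

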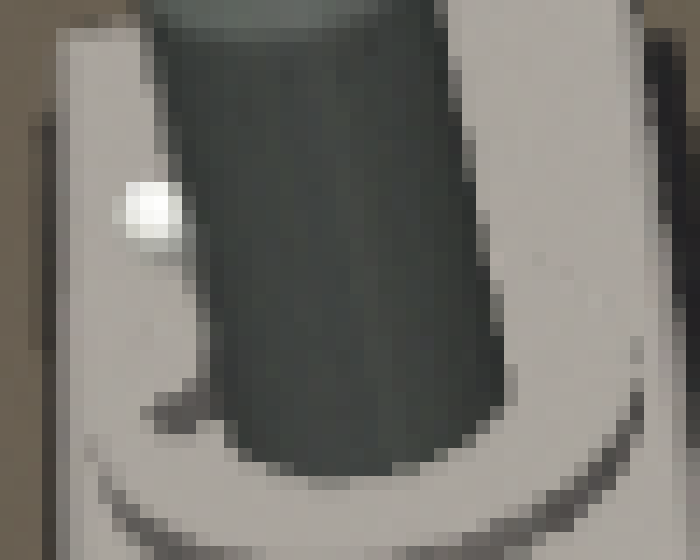

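```bash
cat >> h.py <<'E'
P=np.array([.4416,.118]);PY=-14.6
N=np.array([.5147,-.1963]);NY=-26.
GD=.0188
def ori(pipe_yaw,k): # tool x along pipe y
    return (R.from_euler('z',pipe_yaw+90+180*k,degrees=True)*R.from_euler('x',180,degrees=True)).as_quat()
E
python3 - <<'E'
from h import *
print(manip.current_clock())
for k in (0,1):
    for xy,y,z in [(P,PY,.27),(P,PY,.108-GD),(N,NY,.27),(N,NY,.138-GD)]:
        q=manip.solve_ik([*xy,z],ori(y,k)); print(k,z,None if q is None else np.round(q,2))
E
```

```text
0.1
0 0.27 [ 0.85  0.2  -1.29  1.9   0.21  1.19  0.81]
0 0.0892 [ 0.71  0.68 -1.32  2.09  0.79  1.02  0.28]
0 0.27 [ 1.15  0.4  -1.08  1.7   0.37  1.27  1.11]
0 0.11920000000000001 [ 1.06  0.58 -0.98  1.86  0.56  1.01  0.96]
1 0.27 [-0.33  0.05  0.01  1.93 -0.    1.17 -2.14]
1 0.0892 [ 0.46  0.43 -0.93  2.1   0.46  0.83 -2.57]
1 0.27 [ 0.8   0.27 -0.58  1.71  0.16  1.21 -1.85]
1 0.11920000000000001 [ 0.7   0.42 -0.48  1.87  0.24  0.91 -1.92]
```

```bash
python3 - <<'E'
from h import *
p=manip.current_tool_pos(); manip.servo_line([p[0],p[1],.28],vel=.2)
q=manip.solve_ik([*P,.27],ori(PY,1)); print(np.round(q,2))
q=np.array(q); q[6]+=np.pi; 
if abs(q[6])<2.4: manip.movej(q)
print(manip.current_clock(),manip.current_tool_pos(),np.round(manip.current_q(),2),manip.current_finger_gap())
for xy,y,z in [(P,PY,.27),(P,PY,.108-GD),(N,NY,.27),(N,NY,.138-GD)]:
        q=manip.solve_ik([*xy,z],ori(y,0)); print(z,None if q is None else np.round(q,2))
t=viewer.get_image('top');s=viewer.get_image('scene')
cv2.imwrite('pics/m1.png',np.hstack([cv2.resize(a,(400,300)) for a in(t,s)])[:,:,::-1])
E
```

```text
[-0.33  0.05  0.01  1.93 -0.    1.17 -2.14]
3.35 [0.44195714 0.11727686 0.26999068] [-0.33  0.05  0.02  1.93 -0.    1.17  1.  ] 0.09122170580813245
0.27 [-0.33  0.05  0.01  1.93 -0.    1.17  1.  ]
0.0892 [-0.33  0.28  0.01  2.12 -0.01  0.74  1.  ]
0.27 [ 0.03  0.23  0.34  1.73 -0.08  1.19  1.51]
0.11920000000000001 [ 0.05  0.39  0.33  1.89 -0.16  0.88  1.57]
```

View pics/m1.png

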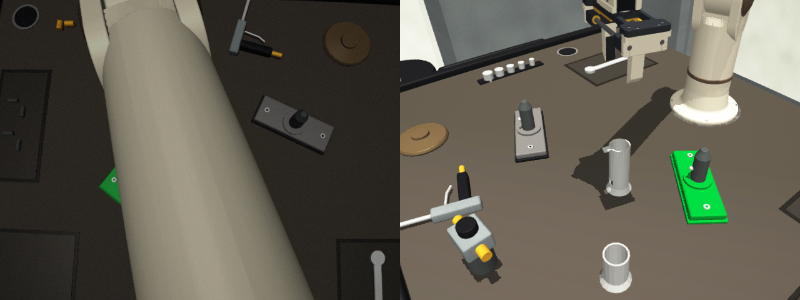

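```bash
python3 - <<'E'
from h import *
p=manip.current_tool_pos();print(p,manip.current_clock(), proj('scene',[p]),proj('top',[p]), R.from_quat(manip.current_tcp_rot()).as_matrix().round(2).tolist())
s=viewer.get_image('scene');cv2.imwrite('pics/m2.png',s[:,:,::-1])
E
```

```text
[0.44191086 0.11733872 0.26996723] 3.45 [[352.61624217 137.94923065]] [[279.2862713  196.58168024]] [[0.25, 0.97, 0.0], [0.97, -0.25, -0.0], [-0.0, 0.0, -1.0]]
```

View pics/m2.png

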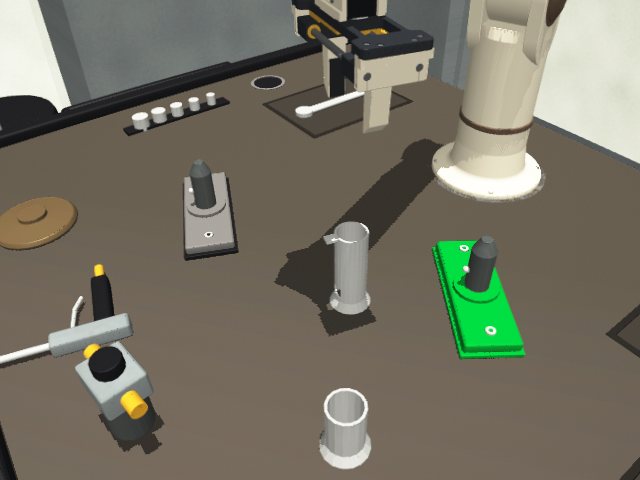

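The gripper is centred over the pipe, with the fingers at (335,90) and (377,115) and the projected TCP at (353,138). Next: descend, grip and lift.

```bash
python3 - <<'E'
from h import *
manip.servo_line([*P,.108-GD],ori=ori(PY,0),vel=.12)
print(manip.current_tool_pos(),manip.current_force())
effector.close(45); print(manip.current_finger_gap(),manip.current_tool_pos(),manip.current_force())
manip.servo_line([*P,.27],vel=.12)
print(manip.current_clock(),manip.current_finger_gap(),manip.current_force())
s=viewer.get_image('scene');cv2.imwrite('pics/m3.png',s[:,:,::-1])
E
```

```text
[0.44216558 0.11816533 0.08979798] [ 0.30297708 -0.04940854  0.33092435]
0.04453663352027875 [0.44162473 0.11808603 0.08918873] [-0.08986119 -0.20041254  0.1818208 ]
7.625 0.044717507734937316 [-0.39293898  0.39680244 -3.11485393]
```

View pics/m3.png

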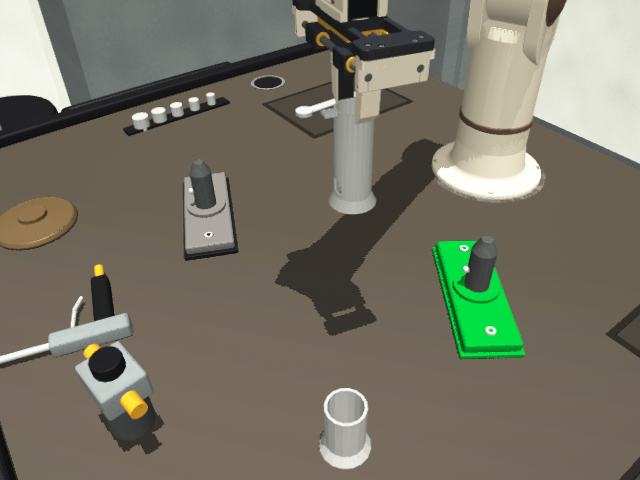

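The pipe is held and lifted, with its bell at (353,205). Next I'll move it above the neck and check alignment.

```bash
cat >> h.py <<'E'
def look(fn,pc,yaw,zb):
    out=[];a=np.linspace(0,2*np.pi,60)
    for n,(x,y,w,h) in [('scene',(140,60,130,170)),('top',(410,100,130,170))]:
        im=viewer.get_image(n)[:,:,::-1]; k=3
        im=cv2.resize(im[y:y+h,x:x+w],None,fx=k,fy=k,interpolation=cv2.INTER_CUBIC); raw=im.copy()
        for c,r,z in [(pc,.0305,zb),(pc,.023,zb+.13),(N,.018,.095),(N,.034,.03)]:
            u=proj(n,np.c_[c[0]+r*np.cos(a),c[1]+r*np.sin(a),0*a+z]); u=((u+.5-[x,y])*k-.5).astype(int)
            cv2.polylines(im,[u.reshape(-1,1,2)],True,(0,0,255),1)
        out+=[im]
    cv2.imwrite(fn,np.hstack(out))
E
python3 - <<'E'
from h import *
manip.move_pose([*N,.27],ori(NY,0))
manip.servo_line([*N,.25],ori=ori(NY,0),vel=.1)
p=manip.current_tool_pos();print(manip.current_clock(),p,manip.current_force(),manip.current_wrist_torque(),manip.current_finger_gap())
look('pics/m4.png',p[:2],NY,p[2]-.0892)
cv2.imwrite('pics/m4t.png',viewer.get_image('top')[:,:,::-1])
E
```

```text
9.25 [ 0.5143789  -0.19483512  0.24943227] [ 0.0383404   0.15191591 -2.43148266] [ 0.05200766 -0.19420835 -0.05200106] 0.044720352322641675
```

View pics/m4.png

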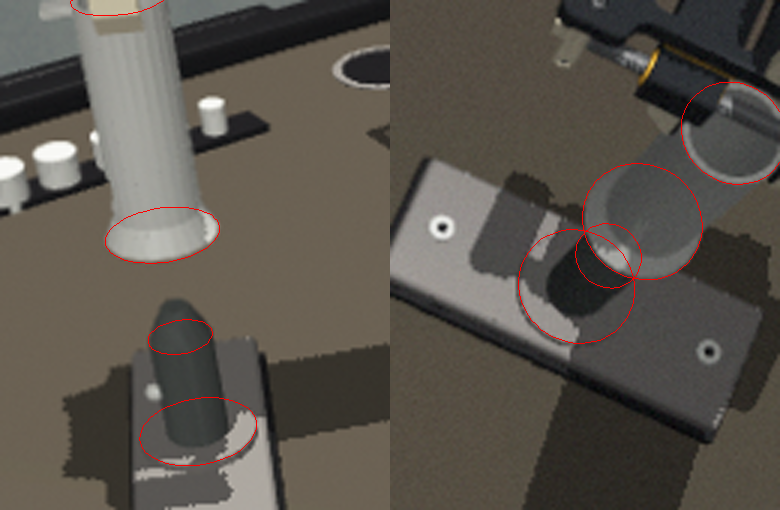

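The bell overlay fits in both views: the bell in the scene crop is at (162,235), directly over the neck. Now I'll lower it in steps and watch the force.

```bash
python3 - <<'E'
from h import *
for z in [.215,.195,.185,.175,.167,.16,.153]:
    manip.servo_line([*N,z],ori=ori(NY,0),vel=.06)
    p=manip.current_tool_pos();f=manip.current_force();print(round(manip.current_clock(),2),p.round(4),f.round(1),manip.current_wrist_torque().round(2))
    if abs(f[2]+2.4)>15 or np.hypot(*f[:2])>12: print('stop');break
look('pics/m5.png',p[:2],NY,p[2]-.0892)
E
```

```text
10.13 [ 0.5148 -0.1964  0.215 ] [-0.   0.3 -2.9] [ 0.1  -0.13 -0.05]
10.62 [ 0.5143 -0.1962  0.1945] [ 0.4  0.4 -2.4] [ 0.05 -0.15  0.02]
10.93 [ 0.5143 -0.1961  0.1845] [ 0.6 -0.3 -3. ] [ 0.05 -0.19  0.05]
11.25 [ 0.5142 -0.1961  0.1744] [ 0.4 -1.1 -2.6] [ 0.09 -0.16 -0.  ]
11.53 [ 0.5143 -0.1961  0.1665] [-0.1 -0.9 -2. ] [ 0.13 -0.14  0.01]
11.8 [ 0.5143 -0.1961  0.1595] [ 0.3 -0.7 -2.1] [ 0.06 -0.14  0.01]
12.07 [ 0.5143 -0.1961  0.1525] [ 1.3  0.1 -2.7] [ 0.06 -0.17  0.05]
```

View pics/m5.png

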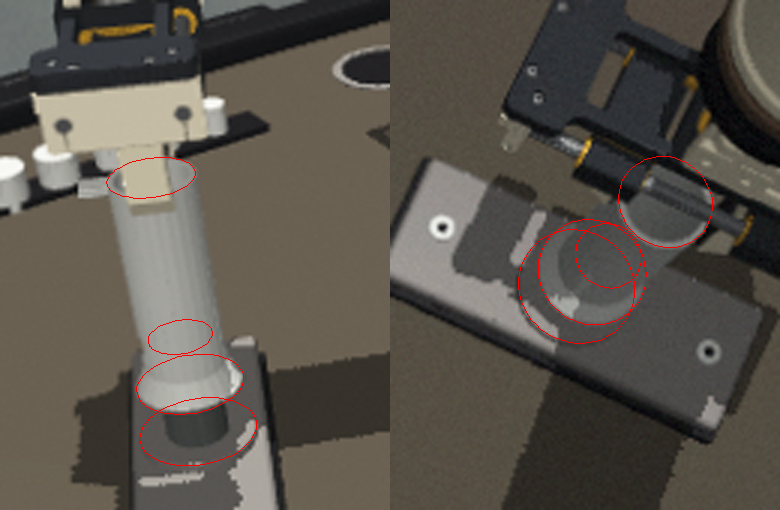

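The pipe is on the neck with almost no side force. The bell is at (190,385) in the crop, about to reach the button. I'll continue down.

```bash
python3 - <<'E'
from h import *
for z in [.147,.142,.137,.132,.127,.123,.1205,.119,.1175]:
    manip.servo_line([*N,z],ori=ori(NY,0),vel=.04)
    p=manip.current_tool_pos();f=manip.current_force();print(round(manip.current_clock(),2),p.round(4),f.round(1),manip.current_wrist_torque().round(2),round(manip.current_finger_gap(),4))
    if abs(f[2]+2.4)>30 or np.hypot(*f[:2])>25: print('stop');break
look('pics/m6.png',p[:2],NY,.03)
E
```

```text
12.47 [ 0.5144 -0.1962  0.1466] [-0.4  0.6 -2.4] [ 0.07 -0.22  0.04] 0.0446
12.74 [ 0.5145 -0.1963  0.1417] [ 0.1  0.2 -3.2] [-0.04 -0.2   0.  ] 0.0445
13.02 [ 0.515  -0.1967  0.1372] [-0.8 -0.7  0.3] [-0.24 -0.13 -0.01] 0.0447
13.29 [ 0.5145 -0.1964  0.1316] [ 0.6 -1.6 -2.7] [-0.38 -0.34  0.03] 0.0445
13.57 [ 0.5132 -0.1956  0.1255] [  1.2  -1.4 -13. ] [-0.31 -0.44  0.08] 0.0446
13.82 [ 0.5145 -0.1959  0.1228] [ 1.  -0.3 -2.5] [ 0.02 -0.11 -0.02] 0.0444
14.07 [ 0.5148 -0.1963  0.1206] [ 0.  -0.2 -2.9] [ 0.1  -0.16 -0.03] 0.0446
14.32 [ 0.515  -0.1964  0.1193] [ 0.1 -0.9 -1.2] [ 0.07 -0.22  0.02] 0.0447
14.57 [ 0.5159 -0.1968  0.1191] [-1.3  0.7  8.3] [0.19 0.22 0.  ] 0.0445
```

View pics/m6.png

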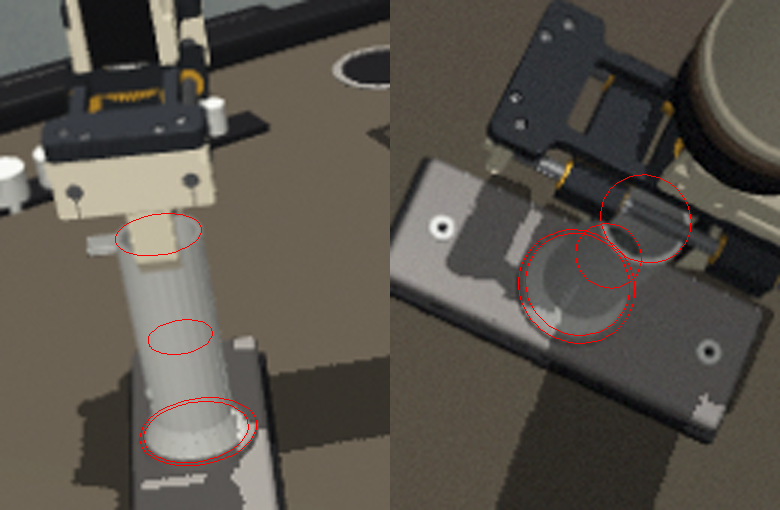

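The snap came at TCP z≈0.1255 and firm contact with the shoulder at 0.119. The bell sits on the shoulder at (198,430), and something bright is visible at the hole (148,393). I'll push a little more, release, back off and look.

```bash
python3 - <<'E'
from h import *
manip.servo_line([*N,.1165],ori=ori(NY,0),vel=.04)
print(manip.current_tool_pos().round(4),manip.current_force().round(1))
manip.servo_line([*N,.119],ori=ori(NY,0),vel=.04)
print(manip.current_tool_pos().round(4),manip.current_force().round(1))
effector.open_jaws()
manip.servo_line([*N,.27],ori=ori(NY,0),vel=.15)
print(manip.current_clock(),manip.current_finger_gap(),manip.current_force().round(1))
look('pics/m7.png',N,NY,.03)
s=viewer.get_image('scene')[:,:,::-1];cv2.imwrite('pics/m8.png',s);cv2.imwrite('pics/m9.png',cv2.resize(s[125:225,160:250],None,fx=6,fy=6,interpolation=cv2.INTER_CUBIC))
E
```

```text
[ 0.5165 -0.197   0.1191] [-2.3  1.3 13. ]
[ 0.5149 -0.1963  0.1192] [0.6 0.2 2.4]
17.2333 0.09177411268062648 [-0.4  1.6  0.4]
```

View pics/m9.png

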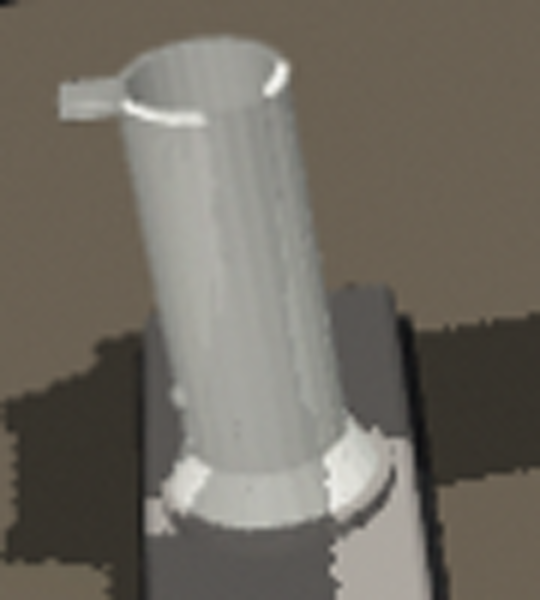

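View pics/m8.png

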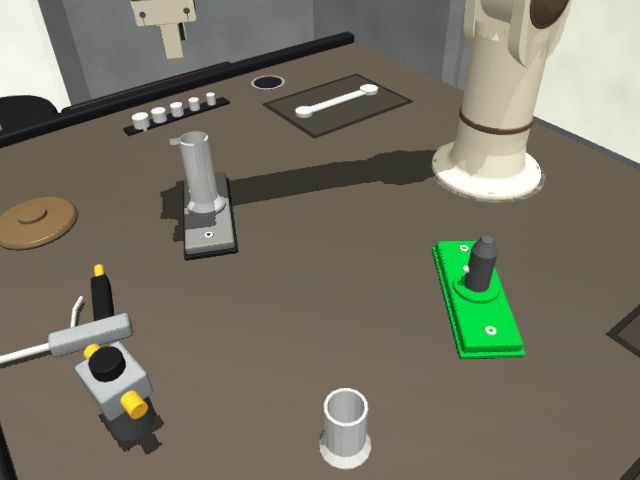

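View pics/m7.png

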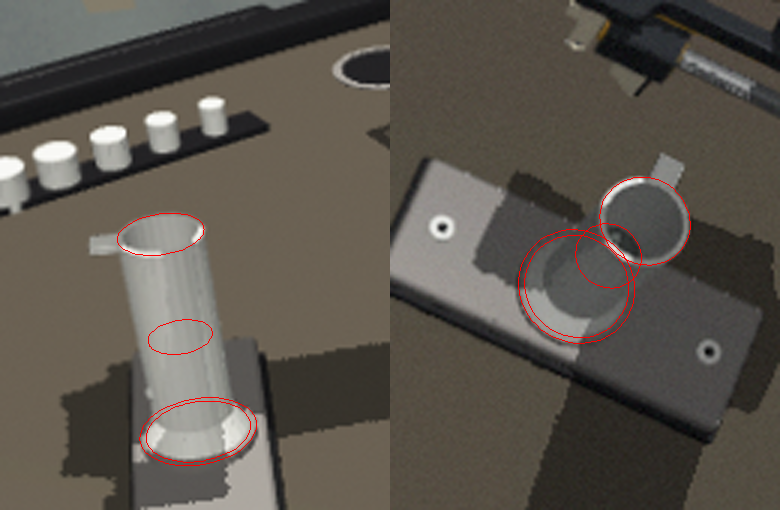

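```bash
python3 -c "
from h import *
manip.hand_in(); print(manip.current_clock())"
```

```text
the job is handed in; nothing more can be done
the job is handed in; nothing more can be done
```

The tall pipe is fully home on the grey nozzle's neck with its hole over the button. I let go of it, backed the gripper off and handed the job in at about 17.5 s of the 43 s allowed.

- **Button:** there was a brief 13 N snap about 6 mm above home. The sideways moment from the pressed button then vanished. The last scene picture shows a small bump at about (189,190), where the button should stick out. I take this as popped, but did not test it with a pull or twist.
- **Fully home:** the pipe met firm contact at the predicted home height (TCP z about 0.119) and did not move down under a push of about 15 N. In both views the rim and bell match the home position.
- **Alignment:** the button's direction was the least certain measurement. Its bright spot suggested −34°, while square to the foot would be −24.5°. I turned the pipe to −26°, inside the 12° tolerance for either.
- **Rest of the scene:** the short pipe stands where it was, and the last pictures show nothing else disturbed. No check failed.

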